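# Index the welding turntable to its next hole

## Robot

A 6-joint arm with a two-finger parallel gripper is mounted at the origin on the work surface. World frame = base frame: x ahead of the robot, y to its left, z up, the work surface at z = 0. Lengths are in m, angles in rad, forces in N, time in s.
With the tool pointing down it reaches from about 0.325 to 0.775 m from the base axis. Payload 5.5 kg.
Tool frame: the origin (TCP) lies midway between the tips of the shut fingers; the grasp point (between the pads) lies 19 mm behind it; z points along the fingers, y is the line along which they close (so a half turn about z gives the same grasp; the last joint's range is limited). The gripper opens to 88 mm and grips with 3 to 60 N. Pads are 20 mm wide; open, the fingers measure 115 mm over their backs; the gripper's body (75 mm by 178 mm) begins 61 mm behind the grasp point.
Start: joints at [1.264, 0.091, 1.231, -0, 1.82, -0.057], TCP at [0.148, 0.581, 0.223] pointing down, gripper open.
Joint ranges: [-2.87, 2.87], [-0.86, 2.18], [0.17, 2.46], [-1.51, 4.65], [0.06, 2.69], [-2.65, 2.65]. Speed limits (rad/s): [2.57, 2.57, 3.01, 3.14, 3.14, 3.14].

## Interface

Orientations are given as [roll, pitch, yaw] about the fixed x, y, z axes, in that order (R = Rz(yaw) Ry(pitch) Rx(roll)).
In Python, from station import * gives the robot as it stands. The module is installed in compiled form; this text tells all that it offers.
- The arm moves only by the shell command python3 -m inch 'ROWS' [FORCE]. ROWS is JSON, a list of rows, each a list of 7 numbers: the turn, a rotation vector about the tool's x, y, z scaled (see below), then the shift along the tool's x, y, z scaled (see below), then the finger opening in mm, from 0 to 87.8. A call has 1 to 12 rows; each row is the pose to reach, as a shift and turn from the pose commanded when the call began, along the tool's axes at that moment; what a row does not reach only later rows make up. The controller multiplies each number of a shift by 0.2 m and each number of a turn by 30 degrees. A row lasts 1/10 s, in which the tool goes at most 50 mm and 8.59 degrees, less where a joint would pass 70% of its speed; a pose out of reach is approached as far as the arm can. A call with a number of a shift or a turn outside -1 to 1 is refused whole. A call with a gripper value outside its range is refused whole. The fingers move at their own pace and stop on an object; FORCE is the grip in N (left out, the last holds). Time passes only in rows, so rows that repeat a pose let the fingers close. It gives the time, the measured TCP pose, the force, the opening and the grip force at its end, in the units of the state.
- read_state(): the state, without advancing time (a new reading comes with each control period).
- grab_frame(name): name is "scene" or "side" or "wrist"; returns the picture (400x640x3 uint8, red, green, blue); there is no depth.
- camera_info(name): a dict with "fx", "fy", "cx", "cy" (pixels), "k1" (the pictures are not rectified: a ray, as slopes to the right and down, at radius r is drawn at 1 + k1 r^2 times it, then the intrinsics apply), "position" and "orientation" of the camera in the world. Camera axes: x right, y down, z forward; pixel columns grow to the right and rows downward; lengths in m; the calibration is good to about 2 mm. A picture is of the moment at which its call begins: read the wrist's pose just before it. camera_info takes no time and is no camera call; for the wrist camera it gives the pose at the moment of the call.
- job_done(): hands the job in; it is judged then, once.
The state is a dict: "time": time; "qpos": joint angles; "joint_velocities": joint speeds; "effort": joint torques, N m; "tool_pos": TCP position; "eef_rot": TCP orientation; "ft_force": force on the tool from outside, world axes, zero at the start; "moment": the same for the moment, N m; "opening": finger opening in m; "gripper_force": force on a finger pad.
Only numpy, scipy, OpenCV 4.12 (cv2) and the standard library are available. Lean on these libraries where they do the work, as an engineer would, in place of code of your own. Each camera call takes 0.05 s, during which the arm holds its last target. There are 200 camera calls.

## Task

The work on the blue index table is held by a spring index plunger. Lift the plunger's black knob to draw its pin out of the hole, swing the table counter-clockwise (seen from above) to the very next hole, and let the plunger drop fully home there so that the table is locked. Go gently: never force the pin hard against the ring, and leave the other things on the bench alone.

Things in the scene. Friction and masses are not known exactly. Their poses are not given: they have to be found in the camera images.
- base: Fixed base of the index table: a blue disc 280 mm across on a pedestal. Origin on the turning axis at the bench surface, z up, x axis level from the turning axis towards the first hole, where the pin is at the start. On it lies a flat steel ring with the holes: top 60 mm above the bench, 95 to 135 mm from the axis. The pin runs on a circle of 115 mm radius.
- first_hole (a point): Middle of the first hole's mouth, on top of the ring. Holes are 13 mm long along the circle, 14 mm wide radially, 15 mm deep. The next hole is in an adjustable, unmeasured part of the ring, 28 to 46 degrees counter-clockwise of this one: seen from above as an opening, or felt, as a pin riding on the ring drops in by its spring. Another hole, a wrong one, lies 22 degrees farther.
- stage (a joint): Angle of the turning stage, rad: 0 at the start, with the pin in the first hole, growing counter-clockwise seen from above, from -0.06 to 1.25; it is the pin's angle about the base's z axis from its x axis. Friction: the knob is pushed along the circle with about 2 N, or 5 to 8 N with the pin riding on the ring.
- stage_top (a point): Middle of the stage's top face, on the turning axis, 85 mm above the bench. The stage is a steel disc 176 mm across. It carries a plate with a pipe stub (60 mm across, top 135 mm above the bench) and, on a bracket 34 mm wide that reaches 137 mm from the axis, the plunger. Its x axis points to the plunger.
- plunger (a joint): How far the plunger is pulled up, m: 0 fully down (pin 8 mm into a hole), about 0.008 with the pin riding on the ring, 0.014 at the end stop. A spring pushes it down with about 8 N at 0 and 11 N at the end stop, damped so that it drops in about 0.1 s; it stays up only while held or while the pin rests on the ring.
- knob (a point): Middle of the plunger's black knob, an upright cylinder 26 mm across and 30 mm tall, 115 mm from the turning axis; 121 mm above the bench with the plunger down. It rises with the plunger and swings with the stage. Under it a brass barrel 22 mm across stands on the bracket, whose top is 36 mm below this point when the plunger is down.
- pin: The plunger's steel pin, 10 mm across, under the bracket, on one axis with the knob; it has 1.5 mm of play each way along the circle in a hole. Origin on its axis, 121 mm below the middle of the knob. More than 45 N between the pin and the ring counts as forcing it.
- wrench: Bystander, to be left alone: the open-ended wrench, about 180 mm long, lying beside the index table.
- offcut: Bystander, to be left alone: a 120 mm offcut of 40 mm square steel tube, beside the index table.
- hammer: Bystander, to be left alone: a hammer lying on the bench.
- brush: Bystander, to be left alone: a brush lying on the bench.
- tin: Bystander, to be left alone: a steel can, 70 mm across and 110 mm tall.
- magnet: Bystander, to be left alone: a triangular welding magnet, 100 mm long, 82 mm tall.

How it is judged:
On the way, in this order (a step that is already met when the one before it is completed fails the run):
1. the pin is drawn clear of the first hole (value of joint plunger above 0.0075 m and value of joint stage below 0.2 rad), for 0.1 s.
2. the stage is swung counter-clockwise, away from the first hole (value of joint stage above 0.3 rad), for 0.1 s.
At the end, for the whole second after the job is handed in: The plunger is down in the next hole (pulled less than 2 mm) with the stage 0.45 to 0.84 rad counter-clockwise of its start and at rest (value of joint plunger below 0.002 m and value of joint stage between 0.45 and 0.84 rad and velocity of joint stage between -0.05 and 0.05 rad/s); the robot touches nothing.
It fails at once if the pin is forced against the ring with more than 45 N (contact force between pin and anything else above 45 N).
It fails at once if a bystander is moved by more than 30 mm (distance of any of wrench, offcut, hammer, brush, tin, magnet from where it was at the start of the episode above 0.03 m).
It also fails if it takes over 45 s, if anything falls off the work surface, if the arm or the gripper's body presses on something with over 40 N, if the wrist force passes 120 N, or if a joint passes its speed limit or range.

## Working session

There is one attempt and no reset: what is moved stays moved. The work goes in short steps, Python scripts to look and compute and a shell command to move; the robot and the scene stay as the last step left them, time stands still between calls to the robot, and variables do not carry over. Pictures are saved under pics/ and viewed, at most 10 in all, crops included, and the job is handed in when it is done.

```bash
mkdir -p pics
python3 - <<'E'
from station import *
import cv2
s=read_state();print(s['time'],s['tool_pos'],s['eef_rot'],s['opening'])
for n in("scene","side","wrist"):
    print(n,camera_info(n)); f=grab_frame(n); cv2.imwrite(f"pics/{n}0.png",f[:,:,::-1])
E
```

```text
0.0 [0.14823985 0.58111189 0.22156742] [-3.13976606e+00 -1.04276048e-04  2.89180589e+00] 0.0876190834609566
scene {'fx': 384.2293050342823, 'fy': 384.2293050342823, 'cx': 319.6557023569028, 'cy': 208.51146369833998, 'k1': -0.07918409865629776, 'position': array([ 1.20856493, -0.26675222,  1.20145522]), 'orientation': array([-2.54390908,  0.01049771,  1.19922023])}
side {'fx': 457.9242733742596, 'fy': 457.9242733742596, 'cx': 316.8316007084396, 'cy': 195.96607676649813, 'k1': -0.05601062385135466, 'position': array([ 0.30050332, -0.86833473,  1.1100481 ]), 'orientation': array([-2.4135673 ,  0.01477827, -0.26384818])}
wrist {'fx': 333.7830386203519, 'fy': 333.7830386203519, 'cx': 322.55485721867586, 'cy': 198.64225624134068, 'k1': -0.0038764069133721377, 'position': array([0.07936033, 0.59884392, 0.38294807]), 'orientation': array([2.87862222e+00, 1.44981083e-03, 1.32212183e+00])}
```

View pics/scene0.png

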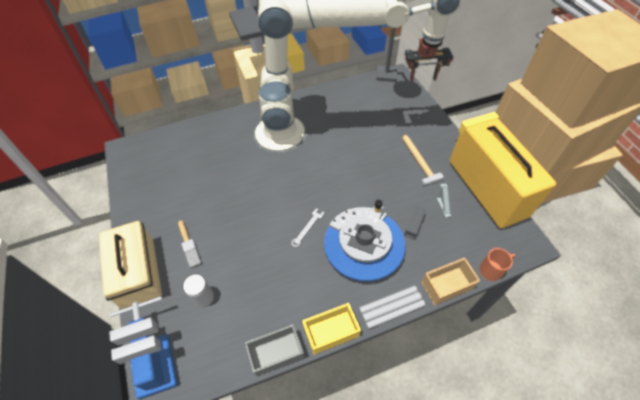

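View pics/wrist0.png

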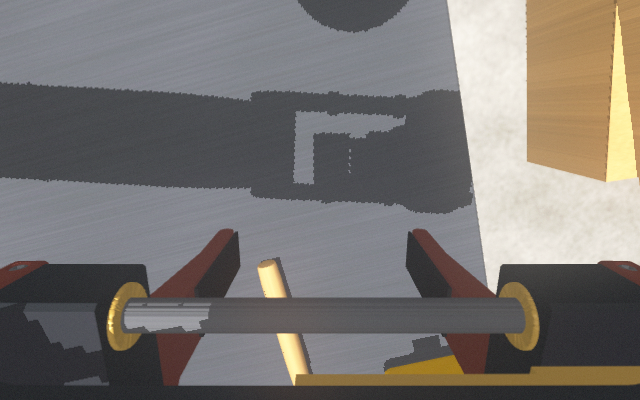

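View pics/side0.png

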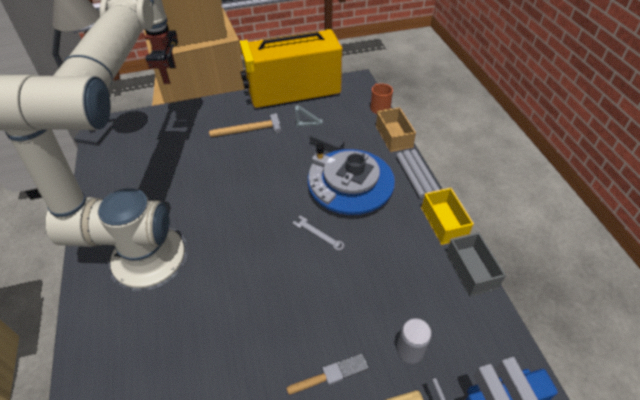

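The scene view shows the table near (365,243) with the knob at (378,204). The side view shows the table at (350,182) with the knob at (319,150). Next I'll enlarge both.

```bash
cat > h.py <<'E'
import numpy as np, cv2
from scipy.spatial.transform import Rotation as R
def ray(ci,u,v):
    d=cv2.undistortPoints(np.array([[[u,v]]],float),np.array([[ci['fx'],0,ci['cx']],[0,ci['fy'],ci['cy']],[0,0,1]]),np.array([ci['k1'],0,0,0.]))[0,0]
    r=R.from_euler('xyz',ci['orientation']).apply([d[0],d[1],1]); return np.array(ci['position']),r/np.linalg.norm(r)
def plane(ci,u,v,z):
    o,r=ray(ci,u,v); return o+r*(z-o[2])/r[2]
def tri(*cs):
    A=np.zeros((3,3));b=np.zeros(3);
    for ci,u,v in cs:
        o,r=ray(ci,u,v);P=np.eye(3)-np.outer(r,r);A+=P;b+=P@o
    x=np.linalg.solve(A,b); return x,[np.linalg.norm((np.eye(3)-np.outer(ray(*c)[1],ray(*c)[1]))@(x-c[0]['position'])) for c in cs]
E
python3 - <<'E'
import cv2,numpy as np
a=cv2.imread('pics/scene0.png')[185:295,310:440];b=cv2.imread('pics/side0.png')[130:225,290:410]
a=cv2.resize(a,(390,330),interpolation=cv2.INTER_CUBIC);b=cv2.resize(b,(400,330),interpolation=cv2.INTER_CUBIC)
cv2.imwrite('pics/c1.png',np.hstack([a,b]))
E
```

```text
(no output)
```

View pics/c1.png

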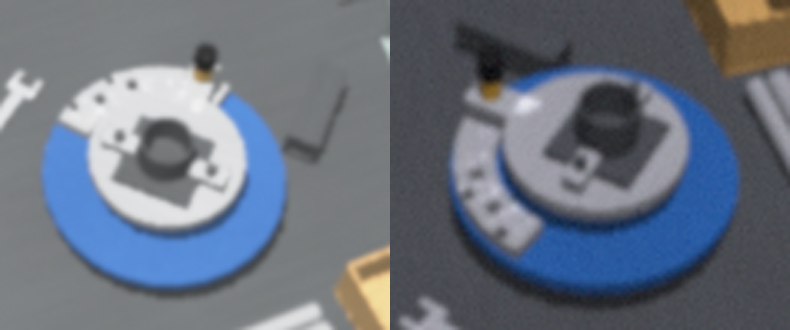

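The crops show the knob at scene (378.5,204) and side (320,150), and the pipe top at scene (365,232.7) and side (356,158.8). Dark hole-like marks are visible on the ring segment.

Run:
```python
from station import *
from h import *
S=camera_info("scene");D=camera_info("side")
k,e=tri((S,378.5,204),(D,320,150));p,e2=tri((S,365,232.7),(D,356,158.8))
print(k,e,p,e2)
# blue disc centre
for n,ci in(("scene0",S),("side0",D)):
    h=cv2.cvtColor(cv2.imread(f'pics/{n}.png'),cv2.COLOR_BGR2HSV)
    m=cv2.inRange(h,(100,120,60),(125,255,255));c,_=cv2.findContours(m,0,2)
    for c in c:
        if cv2.contourArea(c)<800 :continue
        P=np.array([plane(ci,*q[0],0.05)[:2] for q in cv2.convexHull(c)]);(x,y),r=cv2.minEnclosingCircle(P.astype(np.float32));print(n,x,y,r)
ax=p[:2]
th0=np.arctan2(*(k[:2]-ax)[::-1]);print('th0',th0,np.linalg.norm(k[:2]-ax))
L=lambda x,y:(S,310+x/3,185+y/3);Rr=lambda x,y:(D,290+(x-390)/3.333,130+y/3.474)
for c in[L(132,85),L(100,98),L(75,117),Rr(472,173),Rr(492,200),Rr(516,227)]:
    q=plane(*c,0.06)[:2]-ax;print(np.linalg.norm(q),np.degrees(np.arctan2(q[1],q[0])-th0)%360)
s=read_state();Rt=R.from_euler('xyz',s['eef_rot']).as_matrix();print(Rt.round(3))
```

```text
[0.57698122 0.18229367 0.11676118] [np.float64(0.003901699363587797), np.float64(0.0039016993635877595)] [0.6692018  0.08852025 0.13493276] [np.float64(0.000722459779758897), np.float64(0.0007224597797589762)]
scene0 0.8105417490005493 -0.6459537744522095 0.09215681254863739
scene0 0.6633157730102539 0.09693548828363419 0.1394585371017456
scene0 -1.0363796949386597 -0.6695727109909058 0.3171094059944153
side0 0.6577401161193848 0.08415928483009338 0.14546360075473785
th0 2.3478458225197145 0.13152220263900224
0.12634564032050682 35.52777749651079
0.12336006672886396 55.15271010943343
0.12281754842382783 73.77555939776545
0.12985621078462548 36.999692354041194
0.12048224569130506 54.28100180457301
0.1202019321906633 73.17540563662669
[[-0.969  0.247 -0.   ]
 [ 0.247  0.969 -0.001]
 [ 0.    -0.001 -1.   ]]
```

```bash
python3 -m inch '[[0,0,0,-0.22,-0.13,0,87],[0,0,0,-0.44,-0.26,0,87],[0,0,0,-0.66,-0.4,0,87],[0,0,0,-0.875,-0.53,0,87],[0,0,0,-0.875,-0.53,0,87]]'
python3 -m inch '[[0,0,0,-0.22,-0.13,0,87],[0,0,0,-0.44,-0.26,0,87],[0,0,0,-0.66,-0.4,0,87],[0,0,0,-0.875,-0.53,0,87],[0,0,0,-0.875,-0.53,0,87]]'
python3 -m inch '[[0,0,0.15,-0.22,-0.13,0,87],[0,0,0.3,-0.44,-0.26,0,87],[0,0,0.45,-0.66,-0.4,0,87],[0,0,0.62,-0.875,-0.53,0,87],[0,0,0.62,-0.875,-0.53,0,87],[0,0,0.62,-0.875,-0.53,0,87]]'
python3 - <<'E'
from station import *
import cv2,json,numpy as np
s=read_state();print(s['time'],s['tool_pos'],s['eef_rot'],s['ft_force'])
ci=camera_info("wrist");f=grab_frame("wrist");cv2.imwrite("pics/w1.png",f[:,:,::-1]);json.dump({k:np.array(v).tolist() for k,v in ci.items()},open('w1.json','w'))
E
```

```text
time: 0.65
tool_pos: [0.295, 0.432, 0.2227]
eef_rot: [-3.141, 0.002, 2.886]
ft_force: [-0.3, 0.9, 0.1]
opening: 0.0867
gripper_force: 0.0
time: 1.15
tool_pos: [0.4377, 0.2863, 0.2219]
eef_rot: [-3.14, 0.0, 2.886]
ft_force: [-0.4, 0.7, -0.3]
opening: 0.087
gripper_force: 0.0
time: 1.75
tool_pos: [0.5786, 0.1438, 0.2216]
eef_rot: [-3.141, -0.002, 2.567]
ft_force: [-0.3, 0.7, 0.0]
opening: 0.087
gripper_force: 0.0
1.75 [0.57855048 0.14383913 0.22159648] [-3.14083264e+00 -1.96153039e-03  2.56667037e+00] [-0.27511436  0.67534785  0.00246948]
```

View pics/w1.png

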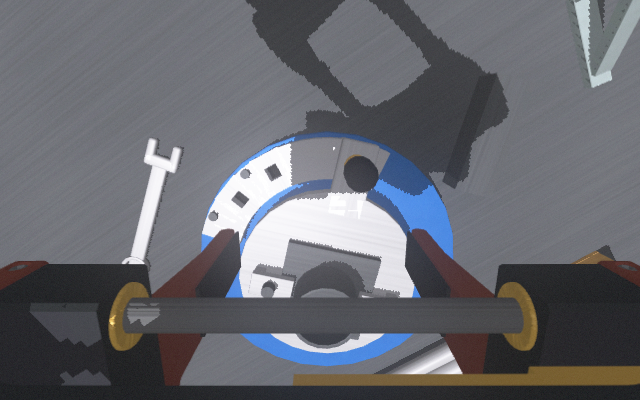

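The wrist view shows the knob's top at (361,173). The square next hole is at (274,172) and the square wrong hole at (240,199). The round dots at (245,174) and (213,215) are screws.

Run:
```python
from h import *
import json
from scipy.optimize import least_squares
ci=json.load(open('w1.json'))
im=cv2.imread('pics/w1.png');h=cv2.cvtColor(im,cv2.COLOR_BGR2HSV)
m=cv2.inRange(h,(0,0,0),(180,255,55))
def blob(x,y,r):
    n,l,s,c=cv2.connectedComponentsWithStats(m[y-r:y+r,x-r:x+r]);i=l[r,r];print(s[i]);return c[i]+[x-r,y-r]
# ring mask may be shadowed: print blobs
k=blob(361,173,28);a=blob(274,172,14);b=blob(240,199,14);print(k,a,b)
K=plane(ci,361,173.5,0.136);A=plane(ci,*a,.06);B=plane(ci,*b,.06);print(K,A,B)
mb=cv2.inRange(h,(100,120,60),(125,255,255));c,_=cv2.findContours(mb,0,2);P=np.vstack([x[:,0] for x in c if len(x)>20]);
P=np.array([plane(ci,*q,0.05)[:2] for q in P if q[1]<230])
ax0=np.array([.663,.089])
far=P[np.linalg.norm(P-ax0,axis=1)>.13]
r=least_squares(lambda v:np.linalg.norm(far-v[:2],axis=1)-v[2],[*ax0,.14],loss='soft_l1',f_scale=.001);print('disc',r.x)
r2=least_squares(lambda v:[np.linalg.norm(q[:2]-v)-.115 for q in(K,A,B)],ax0);print('ax',r2.x,r2.fun)
for ax in(r.x[:2],r2.x):
    t=[np.degrees(np.arctan2(*(q[:2]-ax)[::-1])) for q in(K,A,B)];print(t,t[1]-t[0],t[2]-t[0],[np.linalg.norm(q[:2]-ax) for q in(K,A,B)])
```

```text
[   0    0   56   56 3135]
[  0   0  28  28 784]
[  0   0  28  28 784]
[360.49760766 172.50366826] [273.5 171.5] [239.5 198.5]
[0.57373434 0.18117241 0.136     ] [0.54226556 0.10981942 0.06      ] [0.5462207  0.06544955 0.06      ]
disc [0.65579983 0.09943321 0.13640741]
ax [0.65622094 0.10062554] [ 0.00029023 -0.00067434  0.00048768]
[np.float64(135.1141270449689), np.float64(174.77308055390748), np.float64(-162.76982107599372)] 39.658953508938566 -297.8839481209626 [np.float64(0.11582763502430339), np.float64(0.11400834217677738), np.float64(0.11472782354350397)]
[np.float64(135.681658255576), np.float64(175.3873865160954), np.float64(-162.26670732751882)] 39.70572826051941 -297.9483655830948 [np.float64(0.11529023314590202), np.float64(0.11432565690292608), np.float64(0.11548767597308529)]
```

```bash
python3 -m inch '[[0,0,0.2,0.122,0.143,0.1,60],[0,0,0.39,0.122,0.143,0.25,60],[0,0,0.39,0.122,0.143,0.3,60],[0,0,0.39,0.122,0.143,0.3,60]]' 5
python3 - <<'E'
from station import *
import cv2,json,numpy as np
from h import *
s=read_state();print(s['time'],s['tool_pos'],s['eef_rot'],s['ft_force'])
ci=camera_info("wrist");f=grab_frame("wrist");cv2.imwrite("pics/w2.png",f[:,:,::-1]);json.dump({k:np.array(v).tolist() for k,v in ci.items()},open('w2.json','w'))
E
```

```text
time: 2.2
tool_pos: [0.5716, 0.182, 0.1608]
eef_rot: [-3.138, -0.002, 2.368]
ft_force: [-0.0, -0.9, -0.1]
opening: 0.0608
gripper_force: 0.0
2.2 [0.57164361 0.18195158 0.16084593] [-3.13846853e+00 -2.07436300e-03  2.36813953e+00] [-0.02922357 -0.90875349 -0.0805675 ]
```

View pics/w2.png

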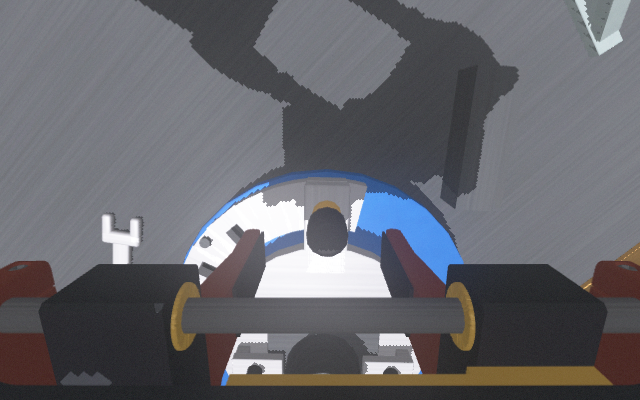

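The knob at (327,232) sits midway between the fingers (263 and 388), so I'll descend and close gently.

```bash
python3 -m inch '[[0,0,0,-0.01,0,0.1,60],[0,0,0,-0.01,0,0.2,60],[0,0,0,-0.01,0,0.294,60],[0,0,0,-0.01,0,0.294,30]]' 4
python3 -m inch '[[0,0,0,0,0,0,20],[0,0,0,0,0,0,20],[0,0,0,0,0,0,20],[0,0,0,0,0,0,20]]' 4
```

```text
time: 2.65
tool_pos: [0.5741, 0.1791, 0.1028]
eef_rot: [-3.139, -0.001, 2.364]
ft_force: [0.1, -0.1, 0.0]
opening: 0.0553
gripper_force: 0.0
time: 3.05
tool_pos: [0.5757, 0.1797, 0.1055]
eef_rot: [3.139, 0.001, 2.363]
ft_force: [0.3, 0.7, 3.2]
opening: 0.0257
gripper_force: 4.0
```

```bash
python3 -m inch '[[0,0,0,0,0,0,15],[0,0,0,0,0,0,15],[0,0,0,0,0,0,15]]' 35
python3 -m inch '[[0,0,0,0,0,-0.01,15],[0,0,0,0,0,-0.025,15],[0,0,0,0,0,-0.025,15]]'
```

```text
time: 3.35
tool_pos: [0.5757, 0.1797, 0.1055]
eef_rot: [3.139, 0.001, 2.363]
ft_force: [1.4, 0.8, 4.5]
opening: 0.0254
gripper_force: 35.0
time: 3.65
tool_pos: [0.5753, 0.1794, 0.1068]
eef_rot: [-3.141, -0.0, 2.363]
ft_force: [7.1, 2.6, -7.3]
opening: 0.0256
gripper_force: 35.0
```

```bash
python3 -m inch '[[0,0,0,0,0,-0.015,15],[0,0,0,0,0,-0.03,15],[0,0,0,0,0,-0.04,15],[0,0,0,0,0,-0.04,15]]'
```

```text
time: 4.05
tool_pos: [0.5748, 0.179, 0.1137]
eef_rot: [-3.139, -0.001, 2.363]
ft_force: [5.8, 0.9, -10.4]
opening: 0.0255
gripper_force: 35.0
```

```bash
python3 -m inch '[[0,0,0,0,0,-0.012,15],[0,0,0,0,0,-0.012,15],[0,0,0,0,0,-0.012,15]]'
```

```text
time: 4.35
tool_pos: [0.5747, 0.1789, 0.116]
eef_rot: [-3.139, -0.001, 2.363]
ft_force: [6.3, 0.2, -11.2]
opening: 0.0257
gripper_force: 35.0
```

```bash
python3 -m inch '[[0,0,-0.05,0,-0.015,0,15],[0,0,-0.1,-0.001,-0.03,0,15],[0,0,-0.15,-0.002,-0.045,0,15],[0,0,-0.2,-0.003,-0.06,0,15],[0,0,-0.2,-0.003,-0.06,0,15]]'
```

```text
time: 4.85
tool_pos: [0.5665, 0.1696, 0.1159]
eef_rot: [-3.139, -0.001, 2.468]
ft_force: [4.6, -1.6, -10.8]
opening: 0.0257
gripper_force: 35.0
```

```bash
python3 -m inch '[[0,0,-0.067,0,-0.02,0,15],[0,0,-0.133,-0.0014,-0.04,0,15],[0,0,-0.2,-0.003,-0.06,0,15],[0,0,-0.267,-0.0056,-0.08,0,15],[0,0,-0.4,-0.0126,-0.1195,0,15],[0,0,-0.533,-0.0223,-0.1585,0,15],[0,0,-0.667,-0.0347,-0.1967,0,15],[0,0,-0.8,-0.0497,-0.2339,0,15],[0,0,-0.867,-0.058,-0.252,0,15],[0,0,-0.933,-0.0673,-0.27,0,15],[0,0,-0.933,-0.0673,-0.27,0,15]]'
python3 - <<'E'
from station import *
import cv2,json,numpy as np
from h import *
s=read_state();ci=camera_info("wrist");f=grab_frame("wrist");cv2.imwrite("pics/w3.png",f[:,:,::-1]);json.dump({k:np.array(v).tolist() for k,v in ci.items()},open('w3.json','w'))
q=s['tool_pos'][:2]-np.array([.656,.1]);print(s['tool_pos'],np.degrees(np.arctan2(q[1],q[0])),np.linalg.norm(q))
E
```

```text
time: 5.95
tool_pos: [0.5436, 0.1191, 0.1163]
eef_rot: [-3.14, -0.002, 2.957]
ft_force: [7.0, -0.4, -10.2]
opening: 0.0257
gripper_force: 35.0
[0.54359244 0.11911554 0.11628738] 170.348857253023 0.11402132632487763
```

View pics/w3.png

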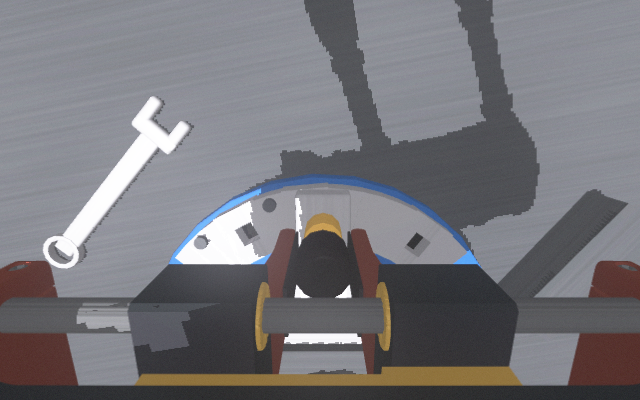

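The wrist view shows the wrong hole at (246,233) and the vacated first hole at (417,243). The next hole is under the bracket.

Run:
```python
from h import *
import json
ci=json.load(open('w3.json'))
A=plane(ci,417,243,.06)[:2];B=plane(ci,246,233,.06)[:2]
# circle centre from R=.115 chord
m=(A+B)/2;d=B-A;L=np.linalg.norm(d);n=np.array([-d[1],d[0]])/L;c=m+n*np.sqrt(.115**2-L*L/4)
print(c,m-n*np.sqrt(.115**2-L*L/4),L,np.degrees(2*np.arcsin(L/.23)))
for c in(c,):
  for q in(A,B,np.array([.5436,.1191])): print(np.degrees(np.arctan2(*(q-c)[::-1]))%360)
```

```text
[0.65557564 0.09868395] [0.46497865 0.14646832] 0.11953844114945637 62.62859993460794
134.61123311964644
197.23983305425435
169.6670030870154
```

```bash
python3 -m inch '[[0,0,-0.05,0,-0.015,0,15],[0,0,-0.1,-0.001,-0.03,0,15],[0,0,-0.1,-0.001,-0.03,0.01,15],[0,0,-0.1,-0.001,-0.03,0.018,15],[0,0,-0.1,-0.001,-0.03,0.018,15]]'
python3 -m inch '[[0,0,0,0,0,0,29],[0,0,0,0,0,0,29],[0,0,0,0,0,0,29]]' 20
```

```text
time: 6.5
tool_pos: [0.5427, 0.1135, 0.1132]
eef_rot: [-3.141, -0.002, 3.009]
ft_force: [6.2, -0.8, -8.6]
opening: 0.0255
gripper_force: 35.0
time: 6.8
tool_pos: [0.5427, 0.1138, 0.1159]
eef_rot: [-3.142, -0.0, 3.009]
ft_force: [0.2, 0.6, 0.7]
opening: 0.0291
gripper_force: 0.0
```

```bash
for i in 1; do python3 -m inch '[[0,0,-0.01,0,-0.005,0.01,29],[0,0,-0.02,0,-0.008,0.02,29],[0,0,-0.02,0,-0.008,0.02,29]]'; done
python3 -m inch '[[0,0,-0.017,0,-0.005,0,29],[0,0,-0.017,0,-0.005,0,29]]'
python3 -m inch '[[0,0,-0.017,0,-0.005,0,29],[0,0,-0.017,0,-0.005,0,29]]'
```

```text
time: 7.1
tool_pos: [0.5424, 0.1121, 0.1113]
eef_rot: [-3.141, -0.001, 3.019]
ft_force: [0.3, 0.9, 0.1]
opening: 0.029
gripper_force: 0.0
time: 7.3
tool_pos: [0.5424, 0.1118, 0.1114]
eef_rot: [3.14, -0.0, 3.029]
ft_force: [0.6, 4.0, -1.9]
opening: 0.029
gripper_force: 1.7
time: 7.5
tool_pos: [0.5424, 0.1112, 0.1114]
eef_rot: [3.14, 0.0, 3.038]
ft_force: [2.1, 4.6, -3.2]
opening: 0.0291
gripper_force: 2.5
```

```bash
python3 -m inch '[[0,0,-0.017,0,-0.005,0,29],[0,0,-0.017,0,-0.005,0,29]]'
python3 -m inch '[[0,0,-0.017,0,-0.005,0,29],[0,0,-0.017,0,-0.005,0,29]]'
```

```text
time: 7.7
tool_pos: [0.5422, 0.11, 0.1112]
eef_rot: [3.14, -0.0, 3.047]
ft_force: [2.5, 4.6, -3.0]
opening: 0.0291
gripper_force: 2.3
time: 7.9
tool_pos: [0.5419, 0.1082, 0.1115]
eef_rot: [-3.141, -0.001, 3.055]
ft_force: [0.2, 2.1, -1.8]
opening: 0.0289
gripper_force: 0.9
```

```bash
python3 -m inch '[[0,0,0,0,-0.004,0,29],[0,0,0,0,-0.004,0,29]]'
python3 - <<'E'
from station import *
import cv2
from h import *
f=grab_frame("wrist");cv2.imwrite("pics/w4.png",f[:,:,::-1])
a=cv2.imread('pics/w3.png')[180:310,250:400];b=f[180:310,250:400,::-1]
cv2.imwrite('pics/c4.png',cv2.resize(np.hstack([a,b]),None,fx=2.6,fy=2.6))
E
```

```text
time: 8.1
tool_pos: [0.5419, 0.1072, 0.1117]
eef_rot: [-3.141, -0.0, 3.054]
ft_force: [-0.9, 1.4, -1.0]
opening: 0.0289
gripper_force: 0.7
```

View pics/c4.png

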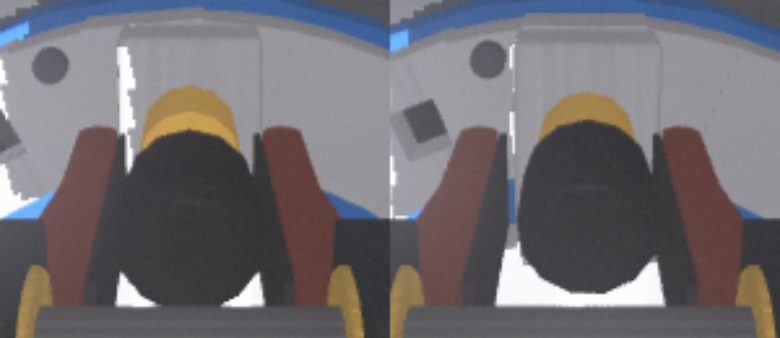

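The barrel's lighter neck is now hidden under the knob, so the pin seems to have dropped. I'll open, retreat upward and check.

```bash
python3 -m inch '[[0,0,0,0,0.005,0,60],[0,0,0,0,0.005,0,60],[0,0,0,0,0.005,-0.15,60],[0,0,0,0,0.005,-0.4,60],[0,0,0,0,0.005,-0.6,60],[0,0,0,0,0.005,-0.6,60],[0,0,0,0,0.005,-0.6,60]]'
python3 - <<'E'
from station import *
import cv2
from h import *
W=camera_info("wrist");w=grab_frame("wrist");a=grab_frame("scene");b=grab_frame("side")
cv2.imwrite('pics/w5.png',w[:,:,::-1])
o=lambda n:cv2.imread(f'pics/{n}.png')[:,:,::-1]
r=lambda x:cv2.resize(x,(400,300),interpolation=cv2.INTER_CUBIC)
cv2.imwrite('pics/c5.png',np.vstack([np.hstack([r(o('w1')[110:290,180:420]),r(w[110:290,200:440])]),np.hstack([r(a[190:250,330:410]),r(b[135:195,290:370])])])[:,:,::-1])
E
```

```text
time: 8.85
tool_pos: [0.5428, 0.1083, 0.2332]
eef_rot: [3.141, 0.003, 3.054]
ft_force: [-0.3, 0.5, 0.2]
opening: 0.06
gripper_force: 0.0
```

View pics/c5.png

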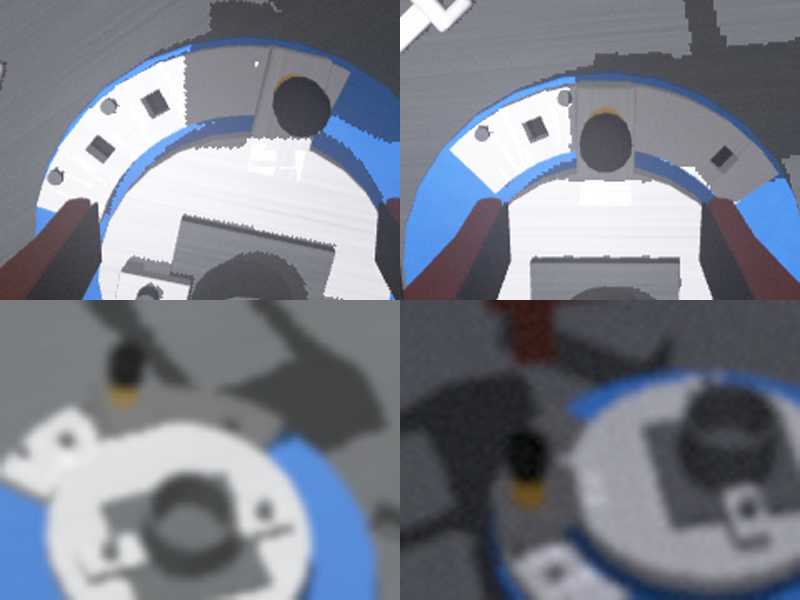

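Run:
```python
from station import *
import cv2
from h import *
for n,r0,r1 in(("scene",(185,225,360,395),(185,225,340,370)),("side",(135,170,305,335),(150,185,300,335))):
    f=grab_frame(n)[:,:,::-1];cv2.imwrite(f'pics/{n}6.png',f)
    for im,(a,b,c,d) in((cv2.imread(f'pics/{n}0.png'),r0),(f,r1)):
        k=im[a:b,c:d].astype(float);br=np.clip(k[:,:,2]-k[:,:,0]-15,0,None);dk=k.max(2)<50
        print(n,br.sum().round(),br.max(),br.sum()/br.max(),(br.sum(1)).round()[br.sum(1)>20],dk.sum(), np.argwhere(dk).mean(0)+[a,c] , np.average(np.indices(br.shape).reshape(2,-1).T,axis=0,weights=br.ravel())+[a,c])
```

```text
scene 813.0 59.0 13.779661016949152 [ 95. 225. 269. 188.  36.] 6 [205.83333333 377.5       ] [209.80934809 376.68880689]
scene 871.0 53.0 16.433962264150942 [ 37.  27. 102. 227. 253. 167.  42.] 34 [202.35294118 355.14705882] [206.65786452 353.5315729 ]
side 1323.0 75.0 17.64 [ 64. 223. 321. 329. 258. 124.] 156 [145.94871795 320.93589744] [155.66666667 319.81632653]
side 1194.0 55.0 21.70909090909091 [110. 224. 294. 280. 214.  72.] 408 [163.44117647 307.67647059] [173.40201005 315.20770519]
```

The exposed brass has the same row height as at the start in both views, so the plunger is fully down at about 0.69 rad and the arm is clear.

```bash
python3 -c "
from station import *
print(job_done())"
```

```text
the job is handed in; nothing more can be done
None
```

The job is handed in: I lifted the plunger, swung the table about 40° counter-clockwise, and the plunger dropped into the next hole; camera views indicate it is fully down, but no verdict came back.

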